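# Push a burnt-out choke through the flap of the drop-off chute

### The job

Push the burnt-out copper choke along the chute deck, in under the yellow swing flap and on until it slides away down to the far end of the chute behind it, then draw the fingers back out so that the flap swings fully shut. Push it with the fingertips only: do not lift or carry it or tip it over, and leave the bottle, solder spool, screwdriver and meter where they are.

Things in the scene. Friction and masses are not known exactly. Their poses are not given: they have to be found in the camera images.
- chute: Fixed drop-off chute on the table. Origin: on the table surface, straight below the closed flap, on the lane's centre line; x points along the lane, the way in (away from the robot), y left, z up. Its level, slippery grey deck (top at z = 56 mm, 128 mm wide) runs from x = -155 to +26 mm; then a slide leads down into the blue end box. A gate with the flap stands at x = 0.
- lane (a point): Start of the straight lane: on the deck, on the centre line, 40 mm before the flap. Two aluminium guide rails, 12 mm high: parallel, 66 mm apart inside, from here to 4 mm before the flap; towards the robot they flare out to 110 mm apart inside, 100 mm before this point, and so steer the choke into the lane.
- rod (a point): Middle of the flap's hinge rod (6 mm thick, along the chute's y), 116 mm above the table, 60 mm above the deck. It joins two blue posts, 10 mm square, tops 122 mm above the table, 74 mm apart inside. Shut fingers leaning forward 25 to 45 degrees from straight down can follow the choke under the rod, tips 10 to 20 mm past the flap, and back out along their own line.
- flap (a joint): Yellow swing flap, a plate 66 mm wide, 50 mm high, 4 mm thick, hung from the rod by its top edge. 0 = hanging straight down, shut; grows as it swings inwards and up (chute's +x) to a stop at 1.5 rad; it cannot swing outwards. 60 g, opens at under 1 N, falls shut in half a second once nothing is beneath it. The choke at the end of the slide is out of its way; on the deck it props it open.
- flap_edge (a point): Middle of the flap's lower edge; 8 mm above the deck when shut, 52 mm from the hinge rod's axis.
- choke_center (a point): Centre (half-way up) of the choke: a loose copper-coloured disc with dark winding stripes and a black middle, 54 mm across, 32 mm high, about 0.2 kg, lying flat on the deck (centre 72 mm above the table) between the flared rails, 75 to 105 mm before the flap. It slides under a push of about 0.5 N.
- bottle: Bystander: white plastic solvent jar with a steel cap, 56 mm across, 100 mm high, beside the chute. Origin: centre of its underside.
- spool: Bystander: green and silver solder spool, standing on end, 60 mm across, 40 mm high, beside the chute. Origin: centre of its underside.
- screwdriver: Bystander: blue-handled screwdriver, 170 mm long, lying beside the chute. Origin: underside, about half-way along; x points from handle to blade.
- meter: Bystander: red and black hand-held meter, 170 by 85 by 45 mm, lying flat to the left of the chute. Origin: centre of its underside; x along its length.
- slide (a point): Top edge of the slide, centre line, 26 mm past the flap, at deck height. The slippery slide falls at 25 degrees for 100 mm along x, to an end wall (top 65 mm above the table), between blue side walls 84 mm apart, tops 81 mm above the table. Once its centre is past the edge the choke dips onto the slide, runs down by itself, rests against the end wall, centre about 95 mm past the flap.
Mind the look-alikes: they are no part of the job. Of the things like the part that bears choke_center, leave any that is purple or red; of the rest the larger one is meant.

How it is judged:
By the outcome, as a careful person would: the job done as asked, in the order asked, and still so for the second after the job is handed in, with the robot touching nothing.
It also fails if it takes over 38 s, if anything falls off the work surface, if the arm or the gripper's body presses on something with over 40 N, if the wrist force passes 120 N, or if a joint passes its speed limit or range.

### The arm

A 6-joint arm with a two-finger parallel gripper is mounted at the origin on the work surface. World frame = base frame: x ahead of the robot, y to its left, z up, the work surface at z = 0. Lengths are in m, angles in rad, forces in N, time in s.
With the tool pointing down it reaches from about 0.325 to 0.775 m from the base axis. Payload 5.5 kg.
Tool frame: the origin (TCP) lies midway between the tips of the shut fingers; the grasp point (between the pads) lies ctrl.grip_depth behind it (ctrl.grip_depth is the distance from the TCP to the grasp point, in m); x points along the fingers, z is the direction in which the jaws open and shut, and the axes are right-handed (so a half turn about x gives the same grasp; the last joint's range is limited). The gripper opens to 85 mm and grips with 20 to 120 N. Pads are 22 mm wide; open, the fingers measure 114 mm over their backs; the gripper's body (76 mm by 85 mm) begins 54 mm behind the grasp point. The pads swing forward as they close: fully open they stand 13 mm farther back than shut.
Start: joints at [-1.347, 0.091, 1.231, -0, 1.82, -0.057], TCP at [0.166, -0.577, 0.231] pointing down, gripper open.
Joint ranges: [-2.87, 2.87], [-0.86, 2.18], [0.17, 2.46], [-1.51, 4.65], [0.06, 2.69], [-2.65, 2.65]. Speed limits (rad/s): [2.57, 2.57, 3.01, 3.14, 3.14, 3.14].

### API

Orientations are given as a unit quaternion [w, x, y, z].
In Python, from cell import ctrl gives the robot as it stands.
- The arm moves only by the tool move_arm, never from a script. Its argument "commands" is a list of rows, each an object with "slide": the shift along the world's x, y, z in mm, a list of three; "yaw": the turn about the world's z in degrees; "hand": the opening, from 0 (shut) to 1 (fully open). A call has 1 to 8 rows; each row shifts and turns the commanded pose from where the row before left it; what a row does not reach is not made up. A row lasts 1/10 s, in which the tool goes at most 50 mm and 8.59 degrees, less where a joint would pass 70% of its speed; a pose out of reach is approached as far as the arm can. A call with a gripper value outside its range is refused whole. The fingers move at their own pace and stop on an object; the grip force is fixed at half the most. Time passes only in rows, so rows that do not move let the fingers close. It gives the time, the measured TCP pose, the force and the opening at its end, in the units of the state.
- ctrl.read_state(): the state, without advancing time (a new reading comes with each control period).
- ctrl.read_camera(name): name is "side" or "top" or "wrist"; returns a dict with "frame" (480x640x3 uint8, red, green, blue), "intrinsics" (3x3 intrinsics, pixels), "R" (3x3) and "t" (3): a world point X has camera coordinates R X + t. Camera axes: x right, y down, z forward; pixel columns grow to the right and rows downward; lengths in m; the calibration is good to about 2 mm. A picture is of the moment at which its call begins. There is no depth.
- ctrl.hand_in(): hands the job in, once; it reports no verdict.
The state is a dict: "clock": time; "qpos": joint angles; "qd": joint speeds; "joint_efforts": joint torques, N m; "eef_pos": TCP position; "eef_rot": TCP orientation; "contact_force": force on the tool from outside, world axes, zero at the start; "ft_torque": the same for the moment, N m; "opening": opening from 0.0 (shut) to 1.0 (fully open).
Only numpy, scipy, OpenCV 4.12 (cv2) and the standard library are available. Lean on these libraries where they do the work, as an engineer would, in place of code of your own. Each camera call takes 0.05 s, during which the arm holds its last target. There are 200 camera calls.

## Working session

There is one attempt and no reset: what is moved stays moved. The work goes in short steps, Python scripts to look and compute and a tool call to move; the robot and the scene stay as the last step left them, time stands still between calls to the robot, and variables do not carry over. Pictures are saved under pics/ and viewed, about 8 in all and at most 12, crops included, and the job is handed in when it is done.

Besides the shell and the picture viewer there is one more tool, called after "Request:" in YAML: its name, and indented under it one key for each argument. move_arm: Moves the arm, as the interface text tells. Its arguments: {"type":"object","properties":{"commands":{"type":"array","items":{"type":"object","properties":{"slide":{"type":"array","items":{"type":"number"}},"yaw":{"type":"number"},"hand":{"type":"number"}}}}},"required":["commands"]}

```bash
mkdir -p pics
python3 - <<'E'
from cell import ctrl
import cv2,numpy as np,pickle
d={}
for n in("top","side"):
    c=ctrl.read_camera(n); d[n]=c; cv2.imwrite(f"pics/{n}0.png",c["frame"][:,:,::-1])
    R=np.array(c["R"]);print(n,(-R.T@np.array(c["t"])).round(3),R.round(3).tolist(),np.array(c["intrinsics"]).round(1).tolist())
pickle.dump(d,open("d0.pkl","wb"))
s=ctrl.read_state();print(s, ctrl.grip_depth)
E
```

```text
top [0.504 0.097 1.056] [[-0.001, -1.0, -0.023], [-0.995, 0.003, -0.098], [0.098, 0.023, -0.995]] [[510.5, 0.0, 327.3], [0.0, 510.5, 235.1], [0.0, 0.0, 1.0]]
side [0.389 0.69  0.604] [[-0.952, -0.305, -0.001], [-0.201, 0.629, -0.751], [0.23, -0.715, -0.66]] [[433.9, 0.0, 329.5], [0.0, 433.9, 241.1], [0.0, 0.0, 1.0]]
{'clock': 0.1, 'qpos': array([-1.34668389e+00,  9.17673871e-02,  1.23178321e+00, -2.12548670e-05,
        1.81976712e+00, -5.66708212e-02]), 'qd': array([ 0.00136398, -0.00103441, -0.00112986, -0.00026372,  0.00086879,
        0.00207564]), 'joint_efforts': array([ 3.44040891e-03, -4.60217428e+01, -4.19217181e+01,  7.88167790e-05,
        1.06028229e-02, -7.71217032e-06]), 'eef_pos': array([ 0.1662181 , -0.57625842,  0.23026359]), 'eef_rot': array([ 0.56457424,  0.42550463,  0.56551529, -0.42472837]), 'contact_force': array([1.17408168, 0.71881459, 0.02050696]), 'ft_torque': array([ 0.02538626, -0.0413888 , -0.02045368]), 'opening': 0.9999848842155947} 0.0187
```

View pics/top0.png

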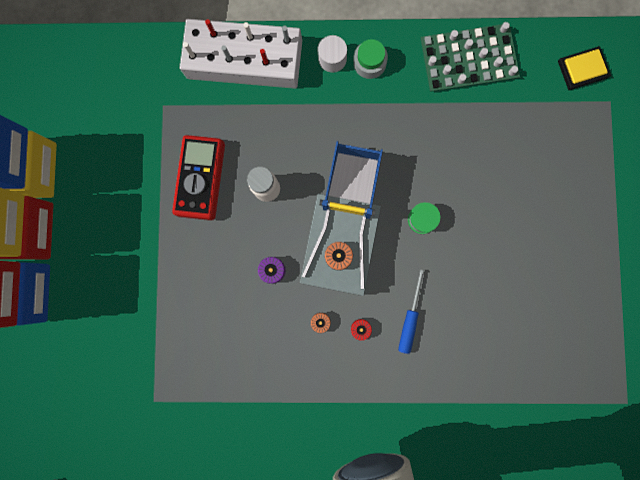

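View pics/side0.png

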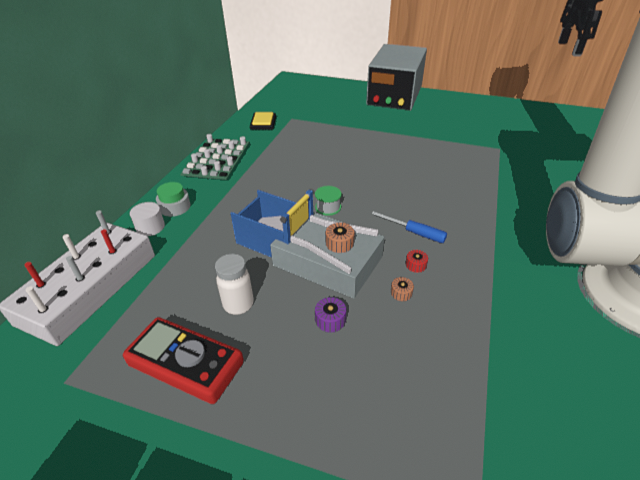

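The top view shows the large copper choke on the deck at about (339,256). The yellow flap and rod are at about (348,208), and the look-alikes are off the deck at (320,322), (361,330) and (271,270). In the side view the flap is at (299,215) and the choke at (340,237). Next I'll measure these.

```bash
cat > h.py <<'E'
import numpy as np,cv2
def ray(c,p,z):
    R=np.array(c["R"]);C=-R.T@np.array(c["t"])
    d=R.T@np.linalg.inv(np.array(c["intrinsics"]))@np.array([p[0],p[1],1.])
    return (C+d*(z-C[2])/d[2])
def proj(c,X):
    q=np.array(c["R"])@np.array(X)+np.array(c["t"]);q=np.array(c["intrinsics"])@q;return q[:2]/q[2]
def mask(c,hr,s,v,box):
    h=cv2.cvtColor(c["frame"],cv2.COLOR_RGB2HSV)
    m=cv2.inRange(h,(hr[0],s,v),(hr[1],255,255));o=np.zeros_like(m);x0,y0,x1,y1=box;o[y0:y1,x0:x1]=m[y0:y1,x0:x1];return o
E
python3 - <<'E'
from h import *;import pickle
d=pickle.load(open("d0.pkl","rb"));t=d["top"]
# yellow rod/flap
m=mask(t,(20,35),120,100,(318,195,385,222));p=np.argwhere(m)[:,::-1].astype(np.float32)
r=cv2.minAreaRect(p);b=cv2.boxPoints(r);print("yellow",r,[ray(t,q,.116).round(4) for q in b])
# choke copper
m=mask(t,(3,18),90,80,(315,235,365,278));p=np.argwhere(m)[:,::-1].astype(np.float32)
(cx,cy),rad=cv2.minEnclosingCircle(p);c=ray(t,(cx,cy),.088);print("choke",cx,cy,rad,c, "rad mm",rad/510.5*(1.056-.088)*1000)
# blue
m=mask(t,(100,125),90,40,(310,135,395,222));p=np.argwhere(m)[:,::-1].astype(np.float32);print("blue",cv2.minAreaRect(p),cv2.boxPoints(cv2.minAreaRect(p)))
M=cv2.resize(t["frame"][130:305,285:400],None,fx=5,fy=3.4*5/3.4,interpolation=cv2.INTER_CUBIC)
M=cv2.resize(t["frame"][150:300,285:400],None,fx=4,fy=4,interpolation=cv2.INTER_CUBIC)
s=cv2.resize(d["side"]["frame"][180:300,225:395],None,fx=4,fy=4,interpolation=cv2.INTER_CUBIC)[:,:,:]
cv2.imwrite("pics/crop.png",M[:,:,::-1])
from scipy.spatial.transform import Rotation as Ro
q=[0.56457424,0.42550463,0.56551529,-0.42472837];print(Ro.from_quat(q[1:]+q[:1]).as_matrix().round(3))
E
```

```text
yellow ((346.6625061035156, 208.12269592285156), (35.507408142089844, 7.4292426109313965), 10.491477966308594) [array([0.647 , 0.1166, 0.116 ]), array([0.6608, 0.1141, 0.116 ]), array([0.6483, 0.0492, 0.116 ]), array([0.6346, 0.0518, 0.116 ])]
choke 338.40362548828125 255.3800811767578 14.151735305786133 [0.56138901 0.09853285 0.088     ] rad mm 26.83424050147106
blue ((351.719970703125, 179.5399932861328), (50.803470611572266, 70.57032012939453), 10.304845809936523) [[320.41595 209.71199]
 [333.03998 140.27998]
 [383.024   149.368  ]
 [370.39996 218.8    ]]
[[-0.     0.961  0.277]
 [ 0.002  0.277 -0.961]
 [-1.     0.    -0.002]]
```

View pics/crop.png

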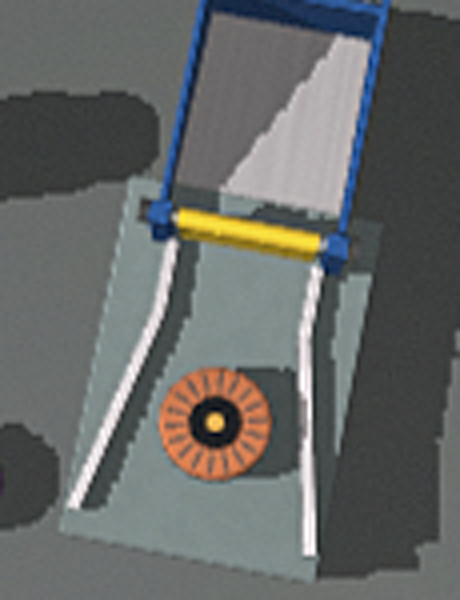

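The crop shows the deck corners at (300,283), (364,295.5), (318,194.5) and (380,206), and the post tops at (325,205) and (368.5,213). The choke sits between the flared rails, right of their centre line.

Run:
```python
from h import *;import pickle
t=pickle.load(open("d0.pkl","rb"))["top"]
g=lambda x,y,z:ray(t,(285+x/4-.4,150+y/4-.4),z)[:2]
fl,fr,bl,br=[g(*p,.056) for p in((60,532),(315,582),(131,178),(380,225))]
a,b=g(161,219,.122),g(334,253,.122)
for n,v in(("front",fl-fr),("back",bl-br),("posts",a-b)):print(n,np.hypot(*v),np.degrees(np.arctan2(v[1],v[0]))-90)
for n,v in(("left",bl-fl),("right",br-fr)):print(n,np.hypot(*v),np.degrees(np.arctan2(v[1],v[0])))
print("deck mids",(fl+fr)/2,(bl+br)/2,"gate",(a+b)/2)
f=(fl+fr)/2
for yaw in(-10,-10.5,-11,-11.5,-12):
  u=np.array([np.cos(np.radians(yaw)),np.sin(np.radians(yaw))]);n=np.array([-u[1],u[0]])
  O=(a+b)/2;ch=np.array([.5614,.0985])-O
  print(yaw,"front mid in gate frame",(f-O)@u,(f-O)@n,"choke",ch@u,ch@n,"start",O-.155*u)
```

```text
front 0.12657709126076191 -11.065795844055287
back 0.12547258856955976 -11.080375594603083
posts 0.08141695199477242 -11.472886362466625
left 0.17837539110492917 -11.14970958840229
right 0.17834526505892034 -10.794885294131968
deck mids [0.49803818 0.11241746] [0.67313711 0.07846948] gate [0.64588269 0.08341321]
-10 front mid in gate frame -0.15063496020457334 0.0028906779309856626 choke -0.08581900379249553 0.00018732210471608104 start [0.49323749 0.11032868]
-10.5 front mid in gate frame -0.15065445009043918 0.0015760465353062266 choke -0.08581737074079168 -0.0005615876109659805 start [0.49347818 0.11165972]
-11 front mid in gate frame -0.15066246705664824 0.00026129511758122133 choke -0.08580920236405046 -0.0013104545595771894 start [0.49373048 0.1129886 ]
-11.5 front mid in gate frame -0.15065901049267744 -0.0010534761987786437 choke -0.08579449928432537 -0.0020592217120000596 start [0.49399436 0.11431524]
-12 front mid in gate frame -0.15064408066175758 -0.002368167288847262 choke -0.08577326262131287 -0.002807832046716953 start [0.49426981 0.11563952]
```

Request:
move_arm:
  commands:
    - {"slide":[17,34.5,0],"yaw":-1.35,"hand":0}
    - {"slide":[17,34.5,0],"yaw":-1.35,"hand":0}
    - {"slide":[17,34.5,0],"yaw":-1.35,"hand":0}
    - {"slide":[17,34.5,0],"yaw":-1.35,"hand":0}
    - {"slide":[17,34.5,0],"yaw":-1.35,"hand":0}
    - {"slide":[17,34.5,0],"yaw":-1.35,"hand":0}
    - {"slide":[17,34.5,0],"yaw":-1.35,"hand":0}
    - {"slide":[17,34.5,0],"yaw":-1.35,"hand":0}

```text
clock: 0.9
eef_pos: [0.3026, -0.299, 0.2309]
eef_rot: [0.522, 0.477, 0.522, -0.477]
contact_force: [-0.3, -0.3, 0.2]
opening: 0.002
```

Request:
move_arm:
  commands:
    - {"slide":[17,34.5,0],"yaw":-1.35,"hand":0}
    - {"slide":[17,34.5,0],"yaw":-1.35,"hand":0}
    - {"slide":[17,34.5,0],"yaw":-1.35,"hand":0}
    - {"slide":[17,34.5,0],"yaw":-1.35,"hand":0}
    - {"slide":[17,34.5,0],"yaw":-1.35,"hand":0}
    - {"slide":[17,34.5,0],"yaw":-1.35,"hand":0}
    - {"slide":[17,34.5,0],"yaw":-1.35,"hand":0}
    - {"slide":[17,34.5,0],"yaw":-1.35,"hand":0}

```text
clock: 1.7
eef_pos: [0.4386, -0.0229, 0.231]
eef_rot: [-0.475, -0.524, -0.475, 0.524]
contact_force: [0.2, 0.2, 0.1]
opening: -0.006
```

Request:
move_arm:
  commands:
    - {"slide":[17,34.5,0],"yaw":-1.35,"hand":0}
    - {"slide":[17,34.5,0],"yaw":-1.35,"hand":0}
    - {"slide":[17,34.5,0],"yaw":-1.35,"hand":0}
    - {"slide":[17,34.5,0],"yaw":-1.35,"hand":0}
    - {"slide":[0,0,0],"yaw":0,"hand":0}
    - {"slide":[0,0,0],"yaw":0,"hand":0}

```text
clock: 2.3
eef_pos: [0.5061, 0.114, 0.2303]
eef_rot: [-0.45, -0.544, -0.451, 0.546]
contact_force: [-0.3, -0.3, 0.4]
opening: -0.0
```

Request:
move_arm:
  commands:
    - {"slide":[0,-4,-30],"hand":0}
    - {"slide":[0,0,-35],"hand":0}
    - {"slide":[0,0,-35],"hand":0}
    - {"slide":[0,0,-30],"hand":0}
    - {"slide":[0,0,-20],"hand":0}
    - {"slide":[0,0,-14],"hand":0}
    - {"slide":[0,0,0],"hand":0}

```text
$.commands[0]: bad value
```

Run:
```python
from cell import ctrl
import cv2
a=ctrl.read_camera("side")["frame"][160:310,225:435];b=ctrl.read_camera("wrist")["frame"]
a=cv2.resize(a,(560,400),interpolation=cv2.INTER_CUBIC)
cv2.imwrite("pics/b.png",a[:,:,::-1]);cv2.imwrite("pics/w.png",b[:,:,::-1])
```

```text
(no output)
```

View pics/b.png

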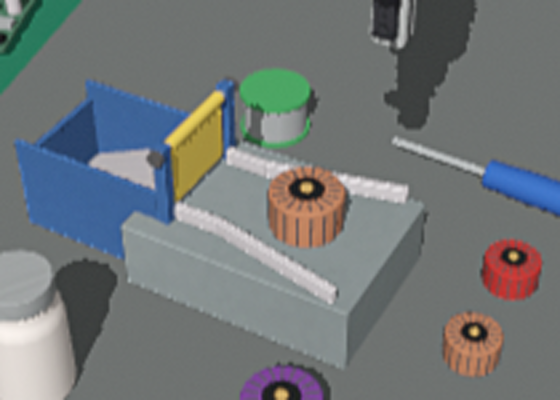

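View pics/w.png

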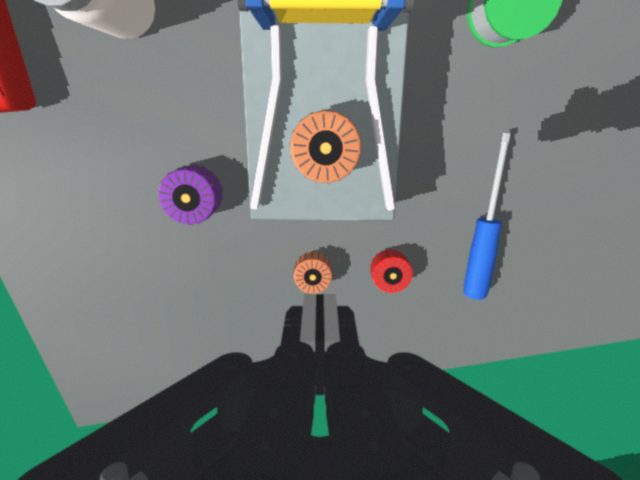

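The move was refused, because every row needs a yaw value. In the pictures nothing has moved. The wrist view shows the lane upright in the image, so the yaw is right, with the choke at (326,147) and the shut fingers at x≈320.

Request:
move_arm:
  commands:
    - {"slide":[0,-4,-30],"yaw":0,"hand":0}
    - {"slide":[0,0,-35],"yaw":0,"hand":0}
    - {"slide":[0,0,-35],"yaw":0,"hand":0}
    - {"slide":[0,0,-30],"yaw":0,"hand":0}
    - {"slide":[0,0,-20],"yaw":0,"hand":0}
    - {"slide":[0,0,-14],"yaw":0,"hand":0}
    - {"slide":[0,0,0],"yaw":0,"hand":0}

```text
clock: 3.1
eef_pos: [0.505, 0.1084, 0.0654]
eef_rot: [-0.449, -0.545, -0.45, 0.547]
contact_force: [-0.3, -0.5, -0.6]
opening: -0.002
```

Run:
```python
from cell import ctrl
from h import *
c=ctrl.read_camera("wrist");R=np.array(c["R"]);print("wristcam",-R.T@np.array(c["t"]))
m=mask(c,(20,35),120,100,(150,0,500,250));p=np.argwhere(m)[:,::-1].astype(np.float32)
r=cv2.boundingRect(p.astype(np.int32));print(r)
for q in cv2.boxPoints(cv2.minAreaRect(p)):print(q,ray(c,q,.118))
a=ctrl.read_camera("side")["frame"][160:310,225:435]
a=np.hstack([cv2.resize(a,(420,300)),cv2.resize(c["frame"],(380,300))])
cv2.imwrite("pics/c.png",a[:,:,::-1])
```

```text
wristcam [0.58479594 0.0927062  0.207669  ]
(306, 184, 24, 24)
[306. 184.] [0.56877552 0.09908323 0.118     ]
[329. 184.] [0.56770322 0.09358644 0.118     ]
[329. 207.] [0.56204255 0.09464072 0.118     ]
[306. 207.] [0.56313732 0.10025104 0.118     ]
```

View pics/c.png

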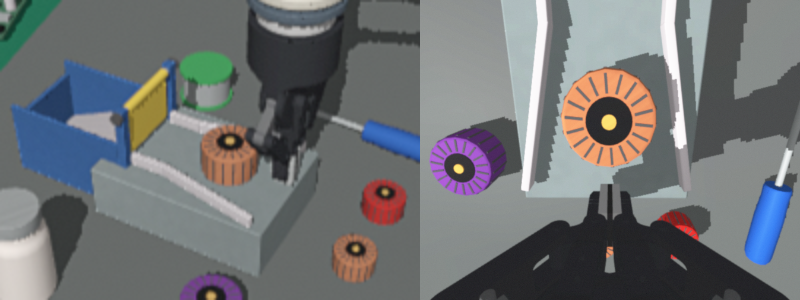

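The fingers are on the deck 15–20 mm behind the choke and centred on it. The interface can't tilt the tool. Upright fingers can therefore only push until the choke's centre is about 20 mm past the flap, so I'll finish with a brisk push that stops short of the rod and lets the choke glide over the edge.

Request:
move_arm:
  commands:
    - {"slide":[15.1,-0.9,0],"yaw":0,"hand":0}
    - {"slide":[14.7,-2.9,0],"yaw":0,"hand":0}
    - {"slide":[22.6,-4.4,0],"yaw":0,"hand":0}
    - {"slide":[29.4,-5.7,0],"yaw":0,"hand":0}
    - {"slide":[41.2,-8,0],"yaw":0,"hand":0}
    - {"slide":[0,0,0],"yaw":0,"hand":0}

```text
clock: 3.8
eef_pos: [0.6317, 0.0863, 0.0672]
eef_rot: [-0.45, -0.545, -0.45, 0.546]
contact_force: [-0.4, -0.0, -0.1]
opening: 0.005
```

Run:
```python
from cell import ctrl
from h import *
a=ctrl.read_camera("side")["frame"][160:310,225:435];c=ctrl.read_camera("top")["frame"][130:305,285:445]
a=np.hstack([cv2.resize(a,(420,300)),cv2.resize(c,(320,300))])
cv2.imwrite("pics/e.png",a[:,:,::-1])
```

```text
(no output)
```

View pics/e.png

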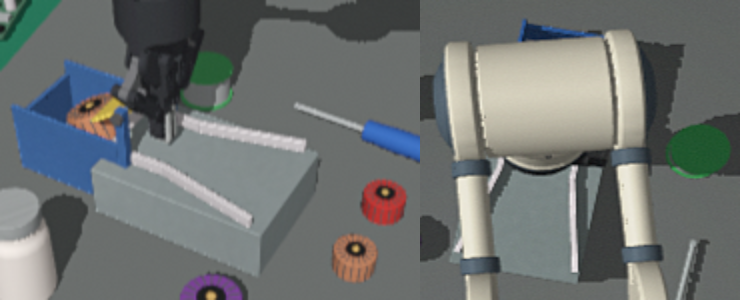

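The side view shows the choke past the edge and tilted on the slide at about (95,112), with the flap still open and the fingers just outside the rod. I'll draw the fingers back along the lane, then lift.

Request:
move_arm:
  commands:
    - {"slide":[-14.7,2.9,0],"yaw":0,"hand":0}
    - {"slide":[-29.4,5.7,0],"yaw":0,"hand":0}
    - {"slide":[-29.4,5.7,0],"yaw":0,"hand":0}
    - {"slide":[-29.4,5.7,0],"yaw":0,"hand":0}
    - {"slide":[-19.6,3.8,10],"yaw":0,"hand":0}
    - {"slide":[0,0,35],"yaw":0,"hand":0}
    - {"slide":[0,0,40],"yaw":0,"hand":0}
    - {"slide":[0,0,40],"yaw":0,"hand":0}

```text
clock: 4.7
eef_pos: [0.5058, 0.1117, 0.1952]
eef_rot: [0.451, 0.546, 0.45, -0.544]
contact_force: [0.9, 0.2, 0.6]
opening: -0.0
```

Request:
move_arm:
  commands:
    - {"slide":[-15,-35,15],"yaw":0,"hand":0}
    - {"slide":[-15,-35,0],"yaw":0,"hand":0}
    - {"slide":[-15,-35,0],"yaw":0,"hand":0}
    - {"slide":[-15,-35,0],"yaw":0,"hand":0}
    - {"slide":[-15,-35,0],"yaw":0,"hand":0}
    - {"slide":[-15,-35,0],"yaw":0,"hand":0}
    - {"slide":[0,0,0],"yaw":0,"hand":0}
    - {"slide":[0,0,0],"yaw":0,"hand":0}

```text
clock: 5.5
eef_pos: [0.4165, -0.0988, 0.2086]
eef_rot: [0.451, 0.547, 0.449, -0.545]
contact_force: [0.3, 0.6, 0.7]
opening: 0.001
```

Run:
```python
from cell import ctrl
from h import *;import pickle
S=ctrl.read_camera("side");T=ctrl.read_camera("top")
m=mask(T,(3,18),90,80,(315,135,395,300));p=np.argwhere(m)[:,::-1].astype(np.float32)
(cx,cy),r=cv2.minEnclosingCircle(p);X=ray(T,(cx,cy),.055)[:2]-[.6475,.0834];print("choke px",cx,cy,r,"chute x,y",X@[.9816,-.1908],X@[.1908,.9816])
d0=pickle.load(open("d0.pkl","rb"))
for n,c,box in(("top",T,(318,195,385,222)),("side",S,(270,180,330,260))):
  for q in(d0[n],c):
    w=mask(q,(20,35),120,60,box);print(n,"yellow",(w>0).sum(),cv2.boundingRect(w))
a=np.hstack([cv2.resize(S["frame"][160:310,225:435],(420,300)),cv2.resize(T["frame"][120:370,160:476],(380,300))])
cv2.imwrite("pics/f.png",a[:,:,::-1]);print(ctrl.read_state()["clock"])
```

```text
choke px 355.56817626953125 166.86363220214844 14.856247901916504 chute x,y 0.0945880017325348 -0.0015489703122993975
top yellow 256 (329, 202, 36, 13)
top yellow 258 (329, 202, 36, 13)
side yellow 485 (288, 195, 21, 40)
side yellow 484 (288, 195, 21, 40)
5.6
```

View pics/f.png

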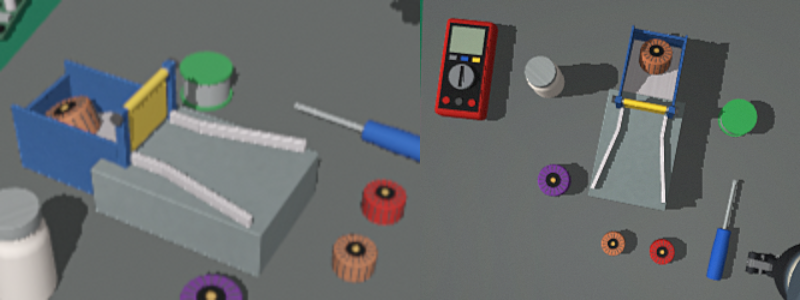

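The choke rests at the end wall, the flap is shut and nothing else looks moved, so I'm handing in.

```bash
python3 -c "
from cell import ctrl
print(ctrl.hand_in())"
```

```text
the job is handed in; nothing more can be done
None
```

The choke is at the far end of the chute and the flap is fully shut. I handed the job in at about 5.6 s on the robot's clock.

**What I did:** I pushed the large copper choke along the deck and under the flap with the shut fingertips. Then I drew the fingers back along the lane, lifted clear and moved aside. The moves can't tilt the tool, so the fingers stayed upright and stopped just before the rod. The choke left them at about 0.4 m/s and glided the last few millimetres over the slide's edge on its own.

**Last checks:**
- **Choke:** its centre is about 95 mm past the flap and 1.5 mm off the centre line, which matches the expected resting place.
- **Flap:** its yellow outline covers the same area as at the start in both the top and side views.
- **Bystanders:** the bottle, spool, screwdriver, meter and look-alikes appear where they were; I compared these by eye, not by measurement.
- **Forces:** the wrist force read no more than about 1 N at the end of each move; it was not read during the push itself.

One descent command was refused before anything moved because its rows lacked a yaw value; I resent it. An extra wrist-camera attempt to locate the rod failed because the flap was out of view and it picked up the choke's gold centre instead. I used the top-camera position, which is good to about 2–4 mm.

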